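# Open up the two-leaf steel cupboard

## Robot

A 6-joint arm with a two-finger parallel gripper is mounted at the origin on the work surface. World frame = base frame: x ahead of the robot, y to its left, z up, the work surface at z = 0. Lengths are in mm, angles in rad, forces in N, time in s.
With the tool pointing down it reaches from about 300 to 750 mm from the base axis. Payload 8.5 kg.
Tool frame: the origin (TCP) lies on the centre line of the jaws, within the pads' length; the fingertips stand 25 mm ahead of it and the grasp point (between the pads) lies 6 mm ahead of it; z points along the fingers, y is the direction in which the jaws open and shut (so a half turn about z gives the same grasp; the last joint's range is limited). The gripper opens to 85 mm and grips with 20 to 120 N. Pads are 22 mm wide; open, the fingers measure 114 mm over their backs; the gripper's body (76 mm by 85 mm) begins 54 mm behind the grasp point. The pads swing forward as they close: fully open they stand 13 mm farther back than shut.
Start: joints at [-1.459, 0.381, 1.297, -0, 1.464, -0.215], TCP at [176.552, -520.874, 229.222] pointing down, gripper open.
Joint ranges: [-3.11, 3.11], [-0.89, 2.33], [0.22, 2.48], [-1.42, 4.56], [0.17, 2.85], [-2.88, 2.88]. Speed limits (rad/s): [2.39, 2.39, 3.14, 3.14, 3.14, 3.14].

## Interface

Orientations are given as a unit quaternion [w, x, y, z].
In Python, from cell import bot, read_camera, get_calibration, ticket, find_in, masks_of gives the robot as it stands.
- The arm moves only by the tool servo_tool, never from a script. Its argument "series" is a list of rows, each a list of 2 entries, a list of its own where there are three numbers: the shift along the world's x, y, z in cm, then the turn about the world's z in degrees. A call has 1 to 20 rows; each row is the pose to reach, as a shift and turn from the pose commanded when the call began; what a row does not reach only later rows make up. A row lasts 1/12 s, in which the tool goes at most 41.7 mm and 7.16 degrees, less where a joint would pass 70% of its speed; a pose out of reach is approached as far as the arm can. A call with a gripper value outside its range is refused whole. "jaw" is the opening, from 0 (shut) to 1 (fully open), set as the call begins (left out, the last holds). The fingers move at their own pace and stop on an object; "grip_force" is the grip in N (left out, the last holds). Time passes only in rows, so rows that repeat a pose let the fingers close. It gives the time, the measured TCP pose, the force and the opening at its end, in the units of the state.
- bot.get_obs(): the state, without advancing time (a new reading comes with each control period).
- read_camera(name): name is "side" or "top"; returns (picture, depth): 420x560x3 uint8, red, green, blue; 420x560 float32, mm along the optical axis (not along the pixel's ray), 0 where there is no reading.
- get_calibration(name): a dict with "mtx" (3x3 intrinsics, pixels), "xyz" and "attitude" of the camera in the world. Camera axes: x right, y up, looking along -z (the intrinsics and any distortion apply to the point x, -y, -z); pixel columns grow to the right and rows downward; lengths in mm; the calibration is good to about 2 mm. A picture is of the moment at which its call begins. get_calibration takes no time and is no camera call.
- ticket.job_done(): hands the job in, once; it reports no verdict.
Trained networks look in the newest picture that a camera, given by its name, has taken for a name from the list of things; names that differ only in an ending like _2 or _b are one class to them, and where a whole thing is asked for, a point or a joint stands for the part that bears it (a point fixed in the world has none). Each returns a list of dicts, best first, with "p" (0 to 1); they miss things now and then, are a little off and sometimes report something else, mostly with a low value. They report only what shows in the picture. A call takes as long as a camera call.
- find_in(camera, target): "position" ([x, y, z] in mm, in the coordinates of the camera as it stood for that picture, good to about 4 mm: the middle of the surface that is visible of it).
- masks_of(camera, target): "pixels" (420x560 bool, what is visible of it).
The state is a dict: "time_s": time; "joint_positions": joint angles; "joint_vel": joint speeds; "joint_efforts": joint torques, N m; "eef_pos": TCP position; "tool_rot": TCP orientation; "force": force on the tool from outside, world axes, zero at the start; "ft_torque": the same for the moment, N m; "finger_gap": finger opening in mm.
Only numpy, scipy, OpenCV 4.12 (cv2) and the standard library are available. Lean on these libraries where they do the work, as an engineer would, in place of code of your own. Each camera call takes 0.05 s, during which the arm holds its last target. There are 200 camera calls.

## Task

The small two-leaf steel wall cupboard is lying on its back on the bench so that its shelf can be fitted: open it right up. Swing the right-hand leaf (the active one, on your right when you look from the robot) back to its stop, draw the slide bolt that it was covering on the edge of the left-hand leaf fully back towards the robot, then swing the left-hand leaf back to its stop as well. Leave both leaves standing open with the bolt drawn, and do not disturb the things around the cupboard.

Things in the scene. Friction and masses are not known exactly. Their poses are not given: they have to be found in the camera images.
- cupboard: Grey steel wall cupboard, fixed, lying on its back, doors up: 320 mm along its x, 400 along its y; carcass 128 mm high, outer face of the closed leaves 152 mm high. Origin: centre of its underside, on the bench. x points away from the robot (to the cupboard's head), y left, z up. The leaves are folded pans 22 mm deep of 2 mm sheet, hollow on the inside, meeting near y = 0.
- active_leaf (a joint): Opening angle of the right-hand (active) leaf about its outer edge, rad: 0 closed, 1.92 (110 degrees) at its stop. It turns up and outwards to the right. Stiff friction hinges, about 1 N m, hold it at any angle; with its weight some 11 N at the bar lift it. Not latched.
- passive_leaf (a joint): Opening angle of the left-hand (passive) leaf about its outer edge, rad: 0 closed, 1.92 at its stop. It turns up and outwards to the left, with the same stiff hinges. It is locked while the bolt is shot, and its edge lies under the closed right-hand leaf.
- flush_bolt (a joint): How far the slide bolt is drawn back, m: 0 fully shot into the frame at the cupboard's head, 0.020 drawn back to its end. It is free of the frame from 0.014 on. It slides along the cupboard's -x (towards the robot) with about 3 N of friction and stays where it is left.
- active_bar (a point): Middle of the right-hand leaf's bar pull: round steel bar 11 mm in diameter, 110 mm long, parallel to the hinge, on two posts 45 mm either side of this point. Its axis is 35 mm off the leaf's outer face, 163 mm from the hinge line across the leaf and 57 mm above the hinge line when closed; the leaf's free edge is 39 mm further out. Turns with the leaf; its x stays along the hinge.
- active_hinge (a point): Middle of the right-hand leaf's hinge line, which runs along the cupboard's x; 130 mm above the bench at y = -203 mm of the cupboard. Its x is the hinge line; the axes turn with the leaf.
- passive_bar (a point): Middle of the bar pull on the left-hand leaf, the same bar mirrored: 163 mm from its hinge line, 57 mm above it when closed. The leaf's face ends 39 mm beyond the bar; the flange with the bolt, 40 mm lower than the face, reaches 55 mm further still.
- passive_hinge (a point): Middle of the left-hand leaf's hinge line, 130 mm above the bench at y = +203 mm of the cupboard.
- bolt_knob (a point): Centre of the flat top of the bolt's knob, 146 mm above the bench: round steel knob 14 mm in diameter, 12 tall, on a 10 mm stem. It stands on a flange of the left-hand leaf (top face 112 mm up) under the right-hand leaf, so is free only when that is open. The 9 mm bolt rod runs along x below it, its top 22 mm below the knob's. 34 mm to its left the flange steps up to the leaf's face (152 mm).
- shelf_plate: Bystander: loose folded grey shelf plate 270 x 100 x 20 mm lying to the left of the cupboard. Origin: centre of its underside.
- ingot: Bystander: dark cast metal ingot 100 x 45 x 24 mm. Origin: centre of its underside.
- oil_bottle: Bystander: black plastic bottle, 48 mm in diameter, 115 mm tall, standing. Origin: centre of its underside.

How it is judged (in metres and radians):
On the way, in this order (a step that is already met when the one before it is completed fails the run):
1. the right-hand leaf is open by more than 57 degrees while the left-hand leaf is still shut and bolted (value of joint active_leaf above 1 rad and value of joint passive_leaf below 0.06 rad and value of joint flush_bolt below 0.01 m), for 0.2 s.
2. the slide bolt is drawn back by more than 15 mm with the left-hand leaf not yet swung open (value of joint flush_bolt above 0.015 m and value of joint passive_leaf below 0.3 rad), for 0.2 s.
At the end, for the whole second after the job is handed in: Both leaves stand still, open by more than 1.75 rad (100 degrees, the stops are at 110), the slide bolt is drawn back by more than 15 mm of its 20, and the robot has let go (value of joint each of active_leaf, passive_leaf above 1.75 rad and value of joint flush_bolt above 0.015 m and velocity of joint active_leaf between -0.05 and 0.05 rad/s and velocity of joint passive_leaf between -0.05 and 0.05 rad/s); the robot touches nothing.
It fails at once if a thing beside the cupboard is shifted by more than 30 mm (distance of any of shelf_plate, ingot, oil_bottle from where it was at the start of the episode above 0.03 m).
It fails at once if the bottle is tipped over (angle between oil_bottle's own z axis and vertical above 0.6 rad).
It also fails if it takes over 72 s, if anything falls off the work surface, if the arm or the gripper's body presses on something with over 40 N, if the wrist force passes 120 N, or if a joint passes its speed limit or range.

## Working session

There is one attempt and no reset: what is moved stays moved. The work goes in short steps, Python scripts to look and compute and a tool call to move; the robot and the scene stay as the last step left them, time stands still between calls to the robot, and variables do not carry over. Pictures are saved under pics/ and viewed, about 8 in all and at most 12, crops included, and the job is handed in when it is done.

Besides the shell and the picture viewer there is one more tool, called after ">>>" as name([rows], argument=value, ...), one row to a line, values as JSON. servo_tool: Moves the arm, as the interface text tells. Its arguments: {"type":"object","properties":{"series":{"type":"array","items":{"type":"array"}},"jaw":{"type":"number"},"grip_force":{"type":"number"}},"required":["series"]}

```bash
mkdir -p pics; ls; cat > h.py <<'E'
import numpy as np, cv2
from cell import bot, read_camera, get_calibration, ticket, find_in, masks_of
from scipy.spatial.transform import Rotation as R
def cal(n):
    c=get_calibration(n); q=np.array(c['attitude'],float)
    M=q if q.shape==(3,3) else R.from_quat(q,scalar_first=True).as_matrix()
    return np.array(c['mtx']),np.array(c['xyz'],float),M
def cloud(n,d):
    K,t,M=cal(n); v,u=np.mgrid[:d.shape[0],:d.shape[1]]
    P=np.stack([(u-K[0,2])/K[0,0]*d,-(v-K[1,2])/K[1,1]*d,-d],-1)
    return P@M.T+t
def world(n,p):
    K,t,M=cal(n); return M@np.array(p)+t
E
python3 - <<'E'
from h import *
for n in ['top','side']:
    im,d=read_camera(n); cv2.imwrite(f'pics/{n}0.png',im[...,::-1]); np.save(f'{n}0.npy',d)
    print(n,cal(n)[1],cal(n)[2].round(2).tolist(),get_calibration(n).keys())
    for t in ['cupboard','active_bar','passive_bar','shelf_plate','ingot','oil_bottle','active_hinge','passive_hinge']:
        print(t,[(world(n,r['position']).round().tolist(),round(r['p'],2)) for r in find_in(n,t)[:3]])
print(bot.get_obs())
E
```

```text
pics
top [ 301.62886065   -2.4205413  1372.2375926 ] [[-0.01, 0.98, -0.18], [-1.0, -0.01, -0.03], [-0.03, 0.18, 0.98]] dict_keys(['mtx', 'xyz', 'attitude'])
cupboard [([506.0, -50.0, 152.0], 0.69)]
active_bar [([497.0, -146.0, 152.0], 0.76)]
passive_bar [([521.0, 53.0, 150.0], 0.66)]
shelf_plate [([530.0, 484.0, 18.0], 0.9), ([519.0, 54.0, 151.0], 0.32), ([489.0, -475.0, 22.0], 0.3)]
ingot [([488.0, -473.0, 26.0], 0.93)]
oil_bottle [([490.0, -152.0, 150.0], 0.71), ([640.0, -392.0, 78.0], 0.54), ([527.0, 487.0, 21.0], 0.32)]
active_hinge [([502.0, -147.0, 150.0], 0.84)]
passive_hinge [([516.0, 53.0, 152.0], 0.88)]
side [  316.49506088 -1061.11158413   907.43710944] [[0.98, 0.13, -0.17], [-0.21, 0.57, -0.79], [-0.01, 0.81, 0.58]] dict_keys(['mtx', 'xyz', 'attitude'])
cupboard []
active_bar [([494.0, -174.0, 154.0], 0.6)]
passive_bar [([520.0, 42.0, 149.0], 0.69)]
shelf_plate [([528.0, 473.0, 22.0], 0.78)]
ingot [([484.0, -490.0, 22.0], 0.9)]
oil_bottle [([646.0, -422.0, 67.0], 0.88)]
active_hinge [([497.0, -171.0, 147.0], 0.66)]
passive_hinge [([523.0, 44.0, 152.0], 0.89)]
{'time_s': 0.9, 'joint_positions': array([-1.45926784e+00,  3.80602984e-01,  1.29739285e+00, -2.81854242e-05,
        1.46362698e+00, -2.15294273e-01]), 'joint_vel': array([ 2.12143231e-04, -1.04968655e-03,  4.45396689e-06,  8.65668008e-04,
        3.54546521e-05, -5.96534065e-04]), 'joint_efforts': array([ 2.43459624e-03, -4.48320544e+01, -2.31462210e+01, -3.75074956e-05,
        5.47527088e-04, -2.97219538e-05]), 'eef_pos': array([ 176.5606524 , -520.86546304,  229.22321304]), 'tool_rot': array([-1.57848383e-05,  9.86677800e-01,  1.62686566e-01, -1.32110187e-05]), 'force': array([0.0378276 , 0.41103314, 0.12864437]), 'ft_torque': array([-0.01246299, -0.01159082, -0.06635156]), 'finger_gap': 85.27263155513398}
```

```bash
python3 - <<'E'
from h import *
d=np.load('top0.npy'); W=cloud('top',d)
m=(W[...,2]>140)&(W[...,2]<162)&(d>0)&(abs(W[...,1]+50)<320)&(W[...,0]>250)
mm=cv2.morphologyEx(m.astype(np.uint8),cv2.MORPH_OPEN,np.ones((3,3)))
n,l,s,c=cv2.connectedComponentsWithStats(mm); k=1+s[1:,4].argmax()
print('face',cv2.minAreaRect(W[mm>0][:,:2].astype(np.float32)), W[mm>0][:,2].mean(), s[1:])
b=(W[...,2]>176)&(W[...,2]<205)&(d>0)&(W[...,0]>250)&(abs(W[...,1]+50)<320)
n,l,s,c=cv2.connectedComponentsWithStats(b.astype(np.uint8))
for i in range(1,n):
    if s[i,4]>15:
        P=W[l==i]; print('bar',s[i],cv2.minAreaRect(P[:,:2].astype(np.float32)),P.mean(0).round(1), np.percentile(P[:,2],90))
E
```

```text
face ((514.1250610351562, -47.781494140625), (407.3990173339844, 317.193115234375), 83.7933578491211) 151.21919465088834 [[  233   151   147   118 14319]]
bar [291 184   7  41 153] ((518.1904907226562, -8.050459861755371), (10.843276977539062, 116.99275207519531), 83.81088256835938) [517.3  -8.  190.3] 193.98948620236956
bar [319 186   7  42 159] ((509.6881103515625, -87.49148559570312), (10.7525634765625, 118.91693878173828), 83.78705596923828) [508.2 -87.2 190.2] 193.9414677304064
bar [261 284  39  17 322] ((273.8934020996094, 33.464996337890625), (39.82753372192383, 107.71914672851562), 10.622759819030762) [273.9  46.  190.9] 200.4304862056368
```

View pics/top0.png

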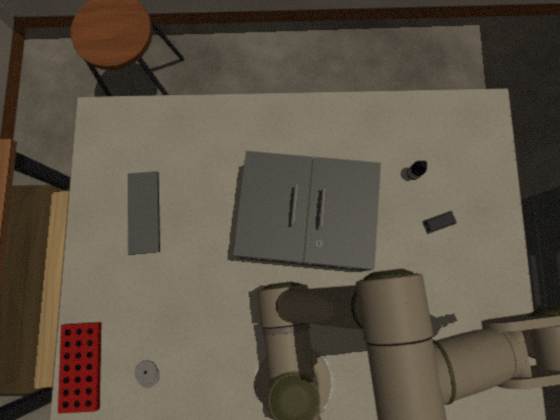

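View pics/side0.png

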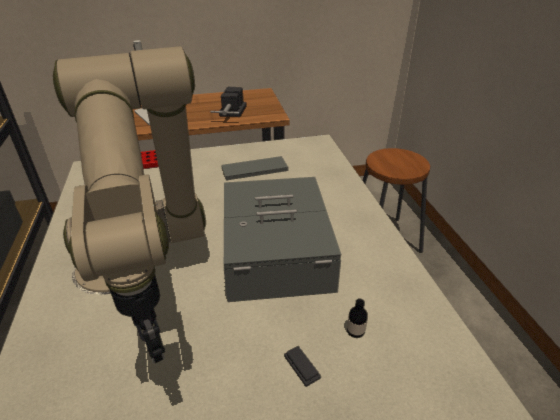

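The pictures match the network results. The cupboard centre is about (514, -48) with a yaw of about -6.2°. The bars are at (517, -8) and (508.5, -87.5), with tops at about 193 mm against an expected 192.5. In the top view the right bar is at pixel (321, 207), the bottle at (415, 171) and the ingot at (440, 222). I'm moving above the right bar.

>>> servo_tool([
  [[0,0,4],0],
  [[33.2,43.4,5],-25],
  [[33.2,43.4,5],-25],
  [[33.2,43.4,5],-25],
  [[33.2,43.4,5],-25],
  [[33.2,43.4,5],-25],
  [[33.2,43.4,5],-25],
  [[33.2,43.4,5],-25],
  [[33.2,43.4,5],-25],
  [[33.2,43.4,5],-25],
  [[33.2,43.4,5],-25],
  [[33.2,43.4,5],-25],
  [[33.2,43.4,5],-25],
  [[33.2,43.4,5],-25],
  [[33.2,43.4,5],-25],
  [[33.2,43.4,5],-25],
  [[33.2,43.4,5],-25],
  [[33.2,43.4,5],-25],
], jaw=0.6, grip_force=40)

```text
time_s: 2.4
eef_pos: [507.9, -88.0, 279.2]
tool_rot: [0.0, 0.998, -0.055, -0.0]
force: [0.5, -0.1, 0.7]
finger_gap: 51.2
```

>>> servo_tool([
  [[0,0,-3],0],
  [[0,0,-6],0],
  [[0,0,-7.5],0],
  [[0,0,-8.6],0],
  [[0,0,-8.6],0],
  [[0,0,-8.6],0],
])

```text
time_s: 2.9
eef_pos: [508.1, -88.1, 193.5]
tool_rot: [-0.0, 0.998, -0.056, -0.0]
force: [-0.0, -0.0, 0.0]
finger_gap: 51.0
```

>>> servo_tool([
  [[0,0,0],0],
  [[0,0,0],0],
  [[0,0,0],0],
  [[0,0,0],0],
  [[0,0,0],0],
  [[0,0,0],0],
  [[0,0,0],0],
  [[0,0,0],0],
], jaw=0)

```text
time_s: 3.57
eef_pos: [508.6, -86.8, 193.2]
tool_rot: [-0.0, 0.999, -0.055, -0.0]
force: [-0.7, -0.1, -0.1]
finger_gap: 0.5
```

```bash
python3 - <<'E'
from h import *
im,d=read_camera('side'); cv2.imwrite('pics/s1.png',cv2.resize(im[150:320,190:370],None,fx=4,fy=3.5)[...,::-1])
print(bot.get_obs()['finger_gap'],bot.get_obs()['force'])
for t in ['active_bar','passive_bar']: print([(world('side',r['position']).round(),r['p']) for r in find_in('side',t)])
E
```

```text
-0.03057194439795242 [-0.17168229 -0.72753502  0.30534304]
[(array([ 492., -171.,  155.]), 0.83)]
[(array([501.,  37., 152.]), 0.89)]
```

View pics/s1.png

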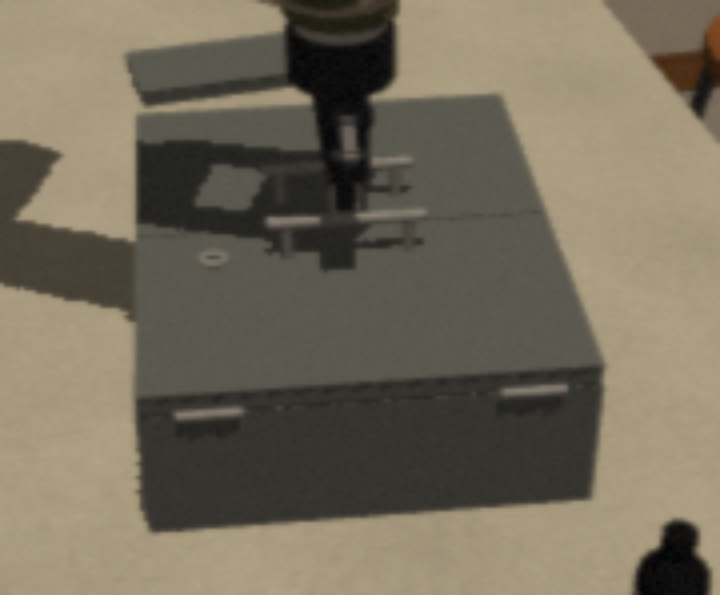

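```bash
python3 - <<'E'
from h import *
for n in ['side','top']:
    im,d=read_camera(n); W=cloud(n,d); g=(d>0)
    m=g&(abs(W[...,0]-513)<90)&(abs(W[...,1]+48)<90)&(W[...,2]>172)&(W[...,2]<300)
    P=W[m]
    br=im[m].mean(1)
    print(n,len(P))
    for z0 in range(172,300,10):
        q=(P[:,2]>=z0)&(P[:,2]<z0+10)
        for lab,k in (('light',br>=75),('dark',br<75)):
            s=P[q&k]
            if len(s)>2: print(z0,lab,len(s),np.median(s,0).round(1).tolist(),s[:,:2].min(0).round().tolist(),s[:,:2].max(0).round().tolist())
    bars=m&(W[...,2]<200)&(im.mean(2)>=90)
    k,l,s,c=cv2.connectedComponentsWithStats(bars.astype(np.uint8))
    for i in range(1,k):
        if s[i,4]>5: print('comp',s[i],W[l==i].mean(0).round(1))
E
```

```text
side 495
172 dark 31 [478.0, -83.9, 177.2] [461.0, -101.0] [564.0, -7.0]
182 light 84 [539.6, -91.2, 189.6] [450.0, -101.0] [577.0, -14.0]
182 dark 119 [496.1, -22.4, 188.4] [450.0, -106.0] [574.0, 0.0]
192 light 34 [537.0, -92.0, 193.2] [452.0, -102.0] [574.0, -18.0]
192 dark 21 [500.1, -92.3, 194.3] [461.0, -98.0] [517.0, -6.0]
202 dark 21 [506.5, -98.3, 206.5] [497.0, -104.0] [517.0, -87.0]
212 dark 23 [503.8, -100.0, 218.7] [497.0, -106.0] [517.0, -87.0]
222 dark 15 [509.6, -100.6, 225.8] [497.0, -103.0] [517.0, -94.0]
232 dark 3 [498.6, -114.7, 241.0] [497.0, -116.0] [501.0, -82.0]
242 dark 16 [502.1, -117.7, 247.6] [493.0, -127.0] [517.0, -82.0]
252 dark 14 [496.5, -126.3, 257.1] [493.0, -132.0] [524.0, -98.0]
262 dark 25 [497.9, -102.9, 266.2] [490.0, -138.0] [524.0, -74.0]
272 dark 21 [499.4, -107.0, 277.4] [491.0, -129.0] [524.0, -101.0]
282 dark 27 [499.6, -107.3, 288.6] [488.0, -132.0] [527.0, -76.0]
292 light 10 [504.2, -133.2, 296.9] [501.0, -135.0] [508.0, -126.0]
292 dark 30 [495.7, -106.4, 295.8] [488.0, -129.0] [526.0, -75.0]
comp [283 194  11   3  23] [561.7 -18.6 191.3]
comp [279 209  18   4  44] [541.9 -96.9 191. ]
comp [257 212  13   3  29] [469.  -89.3 190.9]
top 107
182 light 11 [561.2, -14.9, 189.9] [482.0, -87.0] [570.0, -12.0]
182 dark 29 [534.7, -9.3, 190.0] [482.0, -90.0] [570.0, -6.0]
192 light 6 [561.4, -13.4, 194.5] [554.0, -15.0] [575.0, -12.0]
192 dark 7 [545.9, -12.2, 193.6] [490.0, -87.0] [575.0, -9.0]
252 dark 7 [499.5, -51.0, 256.8] [499.0, -56.0] [502.0, -38.0]
262 dark 14 [502.8, -46.7, 266.7] [499.0, -53.0] [508.0, -35.0]
272 dark 10 [502.6, -38.4, 278.4] [501.0, -42.0] [509.0, -29.0]
282 dark 12 [505.5, -34.3, 285.7] [502.0, -42.0] [514.0, -32.0]
292 dark 9 [510.7, -39.3, 295.2] [508.0, -44.0] [516.0, -37.0]
```

```bash
python3 - <<'E'
from h import *
n='side'
im,d=read_camera(n); W=cloud(n,d)
for u in (273,276,278):
  for v in range(190,230,1): print(u,v,W[v,u].round().astype(int).tolist(),im[v,u].tolist())
cv2.imwrite('pics/s2.png',cv2.resize(im[180:240,245:305],None,fx=10,fy=10,interpolation=cv2.INTER_NEAREST)[...,::-1])
E
```

```text
273 190 [497, -112, 280] [8, 14, 13]
273 191 [497, -111, 276] [9, 8, 6]
273 192 [499, -100, 265] [19, 16, 17]
273 193 [491, -143, 291] [41, 39, 38]
273 194 [491, -141, 286] [32, 32, 30]
273 195 [490, -146, 286] [26, 28, 27]
273 196 [490, -146, 283] [13, 16, 16]
273 197 [491, -144, 278] [18, 16, 14]
273 198 [491, -142, 274] [13, 13, 15]
273 199 [492, -135, 266] [12, 12, 13]
273 200 [494, -127, 257] [13, 16, 12]
273 201 [494, -126, 253] [13, 15, 12]
273 202 [495, -119, 245] [14, 18, 16]
273 203 [500, -93, 222] [48, 45, 42]
273 204 [499, -95, 221] [50, 48, 41]
273 205 [500, -93, 215] [51, 49, 44]
273 206 [499, -96, 214] [51, 48, 46]
273 207 [499, -97, 212] [52, 49, 42]
273 208 [499, -96, 207] [50, 48, 43]
273 209 [499, -92, 201] [52, 49, 42]
273 210 [499, -94, 199] [56, 52, 48]
273 211 [499, -93, 194] [56, 52, 47]
273 212 [499, -94, 192] [58, 57, 51]
273 213 [499, -94, 188] [55, 53, 48]
273 214 [499, -95, 185] [48, 46, 41]
273 215 [506, -57, 153] [40, 39, 34]
273 216 [505, -60, 151] [38, 39, 34]
273 217 [503, -68, 154] [40, 37, 34]
273 218 [504, -67, 149] [37, 38, 33]
273 219 [502, -74,
[... 2701 characters left out ...]
[514, -92, 191] [79, 73, 66]
278 212 [513, -96, 191] [66, 62, 55]
278 213 [514, -95, 186] [55, 51, 45]
278 214 [523, -50, 149] [41, 39, 32]
278 215 [520, -64, 156] [35, 34, 29]
278 216 [520, -63, 151] [34, 37, 33]
278 217 [519, -67, 150] [38, 36, 35]
278 218 [517, -75, 153] [50, 50, 45]
278 219 [517, -77, 151] [42, 43, 38]
278 220 [515, -84, 152] [39, 38, 35]
278 221 [514, -90, 153] [52, 52, 48]
278 222 [514, -89, 148] [55, 55, 48]
278 223 [513, -95, 149] [55, 53, 49]
278 224 [511, -102, 152] [56, 55, 49]
278 225 [510, -108, 153] [53, 51, 45]
278 226 [509, -113, 152] [57, 54, 48]
278 227 [508, -119, 154] [86, 85, 75]
278 228 [507, -121, 152] [90, 88, 78]
278 229 [506, -126, 152] [91, 89, 80]
```

View pics/s2.png

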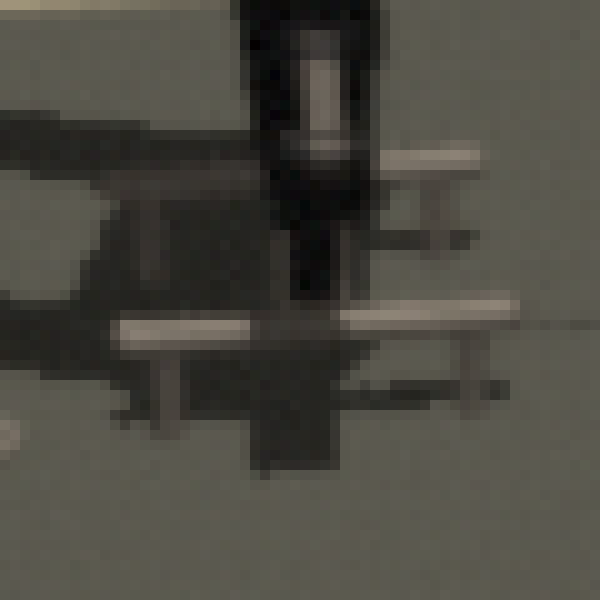

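The fingers closed just above the bar. In the picture the tips end at the bar top, at crop pixel (310, 300), and the depth puts them at z of about 194. The real tips are therefore about 25 mm higher than the stated TCP implies, while x and y agree. I'll open, go 25 mm lower watching the force, and regrip.

>>> servo_tool([
  [[0,0,0],0],
  [[0,0,0],0],
  [[0,0,0],0],
  [[0,0,0],0],
  [[0,0,-0.8],0],
  [[0,0,-1.6],0],
  [[0,0,-2.5],0],
  [[0,0,-2.5],0],
], jaw=0.6)

```text
time_s: 4.53
eef_pos: [507.6, -86.5, 165.9]
tool_rot: [-0.001, 0.998, -0.055, -0.002]
force: [0.2, -0.0, -0.8]
finger_gap: 51.5
```

>>> servo_tool([
  [[0,0,0],0],
  [[0,0,0],0],
  [[0,0,0],0],
  [[0,0,0],0],
  [[0,0,0],0],
  [[0,0,0],0],
  [[0,0,0],0],
  [[0,0,0],0],
], jaw=0)

```text
time_s: 5.2
eef_pos: [508.5, -89.2, 168.6]
tool_rot: [0.002, 0.998, -0.055, 0.0]
force: [-3.3, -11.7, -0.6]
finger_gap: 9.6
```

Gripped at a gap of 9.6 mm. I'll lift along the hinge arc and check the force after 20°.

>>> servo_tool([
  [[-0.06,-0.55,1.4],0],
  [[-0.13,-1.23,2.75],0],
  [[-0.22,-2.05,4.0],0],
  [[-0.32,-2.9,5.2],0],
  [[-0.32,-2.9,5.2],0],
])

```text
time_s: 5.62
eef_pos: [505.4, -117.3, 221.2]
tool_rot: [0.001, 0.998, -0.055, 0.0]
force: [-1.2, -3.6, -0.9]
finger_gap: 9.2
```

>>> servo_tool([
  [[-0.11,-1.05,1.1],0],
  [[-0.22,-2.1,2.15],0],
  [[-0.35,-3.3,3.1],0],
  [[-0.49,-4.5,3.9],0],
  [[-0.63,-5.8,4.6],0],
  [[-0.78,-7.2,5.2],0],
  [[-0.93,-8.6,5.7],0],
  [[-1.09,-10.1,6.0],0],
  [[-1.25,-11.5,6.2],0],
  [[-1.41,-13.0,6.3],0],
  [[-1.57,-14.5,6.3],0],
  [[-1.57,-14.5,6.3],0],
])

```text
time_s: 6.62
eef_pos: [489.9, -262.4, 285.7]
tool_rot: [0.002, 0.998, -0.055, 0.002]
force: [-3.3, -4.0, 13.2]
finger_gap: 9.7
```

```bash
python3 - <<'E'
from h import *
im,d=read_camera('side'); cv2.imwrite('pics/s3.png',im[...,::-1])
W=cloud('side',d); np.save('W3.npy',W)
print(bot.get_obs()['finger_gap'],bot.get_obs()['force'])
E
```

```text
9.520037085852977 [-3.88021037 -4.64899628 13.47858493]
```

View pics/s3.png

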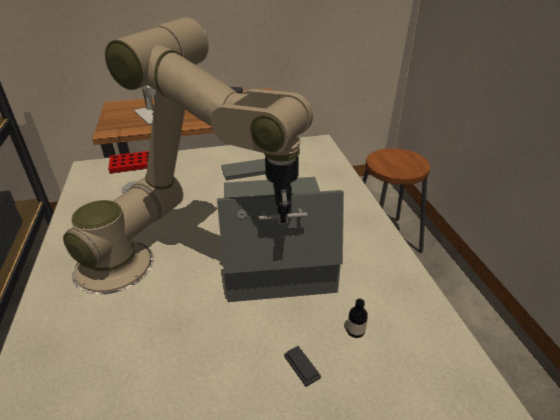

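>>> servo_tool([
  [[0,0,0],0],
  [[0,0,0],0],
  [[0,0,0],0],
  [[0,0,2.5],0],
  [[0,0,6],0],
  [[0,0,9],0],
  [[0,0,9],0],
], jaw=0.3)

```text
time_s: 7.25
eef_pos: [490.5, -261.0, 378.9]
tool_rot: [0.003, 0.999, -0.054, 0.004]
force: [0.7, -0.2, 1.1]
finger_gap: 25.5
```

>>> servo_tool([
  [[0.4,4,0],0],
  [[0.8,8,0],0],
  [[1.3,12,0],0],
  [[1.3,12,-4],0],
  [[1.3,12,-8],0],
  [[1.3,12,-8.5],0],
  [[1.3,12,-8.5],0],
], jaw=0)

```text
time_s: 7.83
eef_pos: [502.0, -140.3, 286.6]
tool_rot: [-0.001, 0.999, -0.055, -0.002]
force: [0.4, 0.1, 0.7]
finger_gap: 0.0
```

>>> servo_tool([
  [[-0.3,-3,0],0],
  [[-0.5,-5,0],0],
  [[-0.7,-6.5,0],0],
  [[-0.9,-8,0],0],
  [[-1.0,-9.5,0],0],
  [[-1.2,-11,0],0],
  [[-1.3,-12.2,0],0],
  [[-1.45,-13.4,0],0],
  [[-1.6,-14.6,0],0],
  [[-1.7,-15.8,0],0],
  [[-1.7,-15.8,0],0],
])

```text
time_s: 8.75
eef_pos: [485.4, -301.0, 287.9]
tool_rot: [0.0, 0.998, -0.056, -0.0]
force: [0.5, 0.0, 0.7]
finger_gap: -0.1
```

>>> servo_tool([
  [[-0.1,-0.8,0],0],
  [[-0.2,-1.6,0],0],
  [[-0.2,-2.0,0],0],
  [[-0.2,-2.0,0],0],
])

```text
time_s: 9.08
eef_pos: [484.3, -308.9, 288.2]
tool_rot: [-0.01, 0.999, -0.051, -0.001]
force: [1.7, 51.1, 4.5]
finger_gap: -0.2
```

```bash
python3 - <<'E'
from h import *
im,d=read_camera('side'); cv2.imwrite('pics/s4.png',im[130:350,150:410][...,::-1].repeat(2,0).repeat(2,1))
W=cloud('side',d); h=np.array([492,-250,130]); yv=np.array([.108,.994,0]); xv=np.array([.994,-.108,0])
r=W-h; X=r@xv; Y=r@yv; Z=r[...,2]
m=(d>0)&(abs(abs(X)-120)<25)&(Y<60)&(Y>-150)&(Z>40)&(Z<260)
A=np.c_[Y[m],Z[m]]; A=A-0; 
c=A.mean(0); v=np.linalg.svd(A-c,full_matrices=False)[2][0]; v*=np.sign(v[1])
print('leaf angle',np.arctan2(v[1],v[0]),len(A),c, A.max(0),A.min(0))
im,d=read_camera('top'); W=cloud('top',d); np.save('W4.npy',W); cv2.imwrite('pics/t4.png',im[...,::-1])
for t in ['bolt_knob','flush_bolt']:
  for n in ['side','top']:
    print(t,n,[(world(n,q['position']).round(1),round(q['p'],2)) for q in find_in(n,t)[:3]])
E
```

```text
leaf angle 1.8711884851117073 1581 [-71.19640031 130.18179735] [-39.10948069 191.37042592] [-96.0769542   40.04187756]
bolt_knob side [(array([489.1,  -7.3, 152.9]), 0.2)]
bolt_knob top [(array([593.3, -90.1, 125.1]), 0.48)]
flush_bolt side []
flush_bolt top []
```

View pics/s4.png

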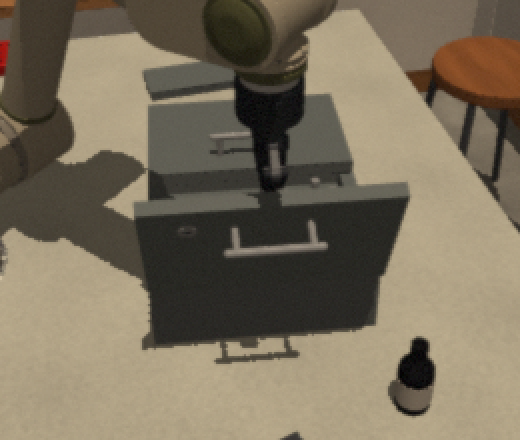

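The active leaf is at its stop: the measured angle is about 1.87–1.92 and the force rose to 51 N. The knob shows at full-image pixel (307, 221) in the side view. I'll back off and measure it.

>>> servo_tool([
  [[0.1,1,0],0],
  [[0.3,3,1],0],
  [[0.7,7,3],0],
  [[1,10,4],0],
  [[1,10,4],0],
])

```text
time_s: 9.8
eef_pos: [494.6, -215.0, 332.4]
tool_rot: [0.002, 0.999, -0.053, 0.003]
force: [0.1, -0.1, 0.2]
finger_gap: 0.0
```

```bash
python3 - <<'E'
from h import *
c=np.array([514,-48,0]); xv=np.array([.994,-.108,0]); yv=np.array([.108,.994,0])
for n in ['top','side']:
    im,d=read_camera(n); W=cloud(n,d)
    print(n,[(world(n,q['position']).round(1),round(q['p'],2)) for q in find_in(n,'bolt_knob')[:2]])
    r=W-c; X=r@xv; Y=r@yv; Z=W[...,2]
    m=(d>0)&(abs(X)<165)&(Y<-12)&(Y>-56)&(Z>134)&(Z<153)
    k,l,s,_=cv2.connectedComponentsWithStats(m.astype(np.uint8))
    for i in range(1,k): 
        if s[i,4]>2: print(s[i],X[l==i].mean().round(1),Y[l==i].mean().round(1),Z[l==i].mean().round(1),W[l==i].mean(0).round(1))
    fl=(d>0)&(abs(X)<150)&(Y<-20)&(Y>-45)&(abs(Z-112)<8); print('flange',fl.sum(),Z[fl].mean(),X[fl].min(),X[fl].max())
    if n=='top': cv2.imwrite('pics/t5.png',cv2.resize(im[140:280,220:400],None,fx=4,fy=4)[...,::-1])
h=np.array([492,-250,130]);r=W-h; X=r@xv; Y=r@yv; Z=r[...,2]
m=(d>0)&(abs(abs(X)-120)<25)&(Y<60)&(Y>-150)&(Z>40)&(Z<175)
A=np.c_[Y[m],Z[m]]; q=A.mean(0); v=np.linalg.svd(A-q,full_matrices=False)[2][0]; v*=np.sign(v[1]); print('leaf',np.arctan2(v[1],v[0]))
print(bot.get_obs()['eef_pos'])
E
```

```text
top [(array([ 406.7, -304.1,  266.4]), 0.23)]
[319 176   5   5  19] 93.0 -31.5 143.9 [603.1 -89.4 143.9]
flange 608 112.01468795858875 -133.81393908786652 147.79970053602563
side [(array([ 482.4, -318.9,  253.4]), 0.33)]
[305 219   5   5  23] 93.5 -37.9 142.1 [602.8 -95.7 142.1]<stdin>:11: RuntimeWarning: Mean of empty slice.
  ret = ret.dtype.type(ret / rcount)
Traceback (most recent call last):
ValueError: zero-size array to reduction operation minimum which has no identity
```

View pics/t5.png

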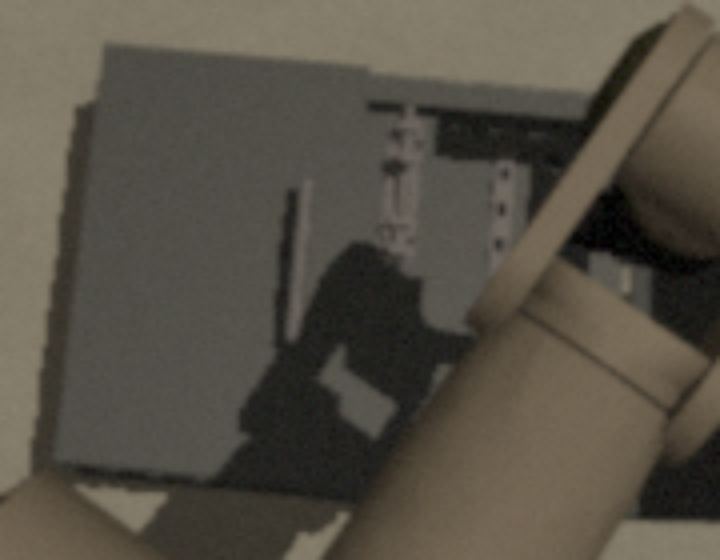

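```bash
python3 - <<'E'
from h import *
c=np.array([514,-48,0]); xv=np.array([.994,-.108,0]); yv=np.array([.108,.994,0])
im,d=read_camera('top'); W=cloud('top',d); r=W-c; X=r@xv; Y=r@yv; Z=W[...,2]
for x0 in range(40,165,6):
    o=[]
    for y0 in range(-58,0,8):
        m=(d>0)&(abs(X-x0-3)<=3)&(abs(Y-y0-4)<=4); o.append(f'{Z[m].mean():.0f}/{Z[m].max():.0f}' if m.any() else '-')
    print(x0,o)
E
```

```text
40 ['115/115', '112/117', '120/128', '121/126', '115/126', '110/112', '111/112', '152/156']
46 ['109/110', '111/112', '119/126', '124/126', '115/129', '111/115', '111/114', '143/153']
52 ['109/112', '112/117', '112/115', '125/127', '112/114', '111/114', '111/112', '132/154']
58 ['112/113', '113/116', '114/116', '121/125', '114/117', '110/114', '111/112', '132/153']
64 ['115/117', '113/117', '113/116', '121/125', '112/119', '111/112', '112/114', '138/156']
70 ['113/114', '112/114', '117/121', '118/123', '114/119', '111/114', '111/114', '134/152']
76 ['112/112', '113/116', '117/124', '119/124', '116/117', '111/115', '110/112', '151/154']
82 ['114/116', '112/114', '116/124', '125/150', '114/116', '110/114', '112/116', '134/153']
88 ['112/113', '113/115', '127/148', '140/150', '113/117', '111/114', '110/112', '130/151']
94 ['111/113', '112/116', '129/143', '145/149', '114/116', '110/114', '112/113', '134/154']
100 ['114/114', '110/114', '114/114', '-', '112/116', '113/114', '111/115', '138/155']
106 ['110/110', '111/114', '115/117', '119/123', '114/114', '112/118', '113/115', '144/156']
112 ['111/113', '110/115', '120/128', '121/128', '115/124', '110/112', '109/111', '152/155']
118 ['112/113', '111/113', '120/131', '125/126', '116/124', '112/114', '111/112', '131/154']
124 ['113/120', '112/115', '116/122', '121/122', '113/114', '112/117', '110/112', '131/155']
130 ['107/111', '112/113', '115/120', '123/127', '113/114', '112/114', '113/115', '153/155']
136 ['124/132', '120/127', '121/131', '127/132', '122/130', '124/132', '119/128', '138/152']
142 ['128/129', '128/131', '129/131', '129/130', '127/130', '126/130', '127/129', '146/152']
148 ['128/132', '128/132', '129/131', '126/130', '128/129', '129/131', '126/128', '143/155']
154 ['93/131', '99/126', '110/129', '130/133', '88/129', '99/129', '100/129', '118/150']
160 ['-', '-', '-', '-', '-', '-', '-', '-']
```

>>> servo_tool([
  [[3.5,3,-2],0],
  [[6.5,6,-4],0],
  [[10,9,-6],0],
  [[13.4,12.1,-9],0],
  [[13.4,12.1,-13],0],
  [[13.4,12.1,-17],0],
  [[13.4,12.1,-18],0],
  [[13.4,12.1,-18],0],
])

```text
time_s: 10.72
eef_pos: [625.3, -97.3, 140.7]
tool_rot: [-0.002, 0.998, -0.055, -0.006]
force: [-0.5, 0.3, -0.3]
finger_gap: -0.1
```

>>> servo_tool([
  [[0,0,-0.6],0],
  [[0,0,-1.2],0],
  [[0,0,-1.6],0],
  [[0,0,-1.6],0],
])

```text
time_s: 11.05
eef_pos: [627.8, -98.6, 133.0]
tool_rot: [0.0, 0.998, -0.055, 0.001]
force: [-0.1, -0.7, 0.7]
finger_gap: -0.2
```

>>> servo_tool([
  [[0,0.4,0],0],
  [[-0.5,0.45,0],0],
  [[-1.0,0.5,0],0],
  [[-1.3,0.53,0],0],
  [[-1.6,0.57,0],0],
  [[-1.9,0.6,0],0],
  [[-2.2,0.63,0],0],
  [[-2.4,0.66,0],0],
  [[-2.4,0.66,0],0],
])

```text
time_s: 11.8
eef_pos: [603.3, -91.4, 132.4]
tool_rot: [0.0, 0.998, -0.055, -0.0]
force: [1.0, 0.1, 2.0]
finger_gap: 0.2
```

>>> servo_tool([
  [[-0.2,0.02,0],0],
  [[-0.4,0.04,0],0],
  [[-0.4,0.04,0],0],
])

```text
time_s: 12.05
eef_pos: [602.5, -91.4, 132.7]
tool_rot: [0.0, 0.998, -0.055, 0.004]
force: [15.9, 0.0, -2.5]
finger_gap: -0.1
```

>>> servo_tool([
  [[-0.2,0.02,0],0],
  [[-0.4,0.04,0],0],
  [[-0.4,0.04,0],0],
])

```text
time_s: 12.3
eef_pos: [601.9, -91.4, 133.6]
tool_rot: [0.001, 0.998, -0.055, 0.009]
force: [31.5, -0.6, -5.8]
finger_gap: -0.2
```

>>> servo_tool([
  [[1.5,0,0],0],
  [[1.5,0,4],0],
  [[1.5,0,8],0],
  [[-2,3,10],0],
  [[-5,6,10],0],
  [[-8.2,8.3,10],0],
  [[-8.2,8.3,10],0],
  [[-8.2,8.3,10],0],
], jaw=0.6)

```text
time_s: 12.97
eef_pos: [511.5, -6.1, 232.4]
tool_rot: [0.0, 0.999, -0.054, -0.001]
force: [0.7, -0.2, 0.0]
finger_gap: 51.1
```

```bash
python3 - <<'E'
from h import *
c=np.array([514,-48,0]); xv=np.array([.994,-.108,0]); yv=np.array([.108,.994,0])
print(bot.get_obs()['eef_pos'])
for n in ['top','side']:
    im,d=read_camera(n); W=cloud(n,d); r=W-c; X=r@xv; Y=r@yv; Z=W[...,2]
    m=(d>0)&(abs(X)<165)&(Y<-12)&(Y>-56)&(Z>136)&(Z<153)
    k,l,s,_=cv2.connectedComponentsWithStats(m.astype(np.uint8))
    for i in range(1,k): 
        if s[i,4]>4: print(n,s[i],X[l==i].mean().round(1),Y[l==i].mean().round(1),Z[l==i].mean().round(1))
E
```

```text
[511.51931915  -6.08578873 232.43298854]
side [299 219   5   5  21] 74.7 -37.6 143.6
```

Side depth puts the knob at X 74.7, from 93.5, so the bolt is drawn to about 19–20 mm. Gripping the left bar next.

>>> servo_tool([
  [[0.5,-0.2,-2.5],0],
  [[0.5,-0.2,-4.5],0],
  [[0.5,-0.2,-6.4],0],
  [[0.5,-0.2,-6.4],0],
  [[0.5,-0.2,-6.4],0],
])

```text
time_s: 13.48
eef_pos: [519.2, -10.3, 167.5]
tool_rot: [-0.0, 0.998, -0.055, -0.001]
force: [0.6, -0.2, 0.8]
finger_gap: 51.2
```

>>> servo_tool([
  [[0,0,0],0],
  [[0,0,0],0],
  [[0,0,0],0],
  [[0,0,0],0],
  [[0,0,0],0],
  [[0,0,0],0],
  [[0,0,0],0],
  [[0,0,0],0],
], jaw=0)

```text
time_s: 14.15
eef_pos: [519.1, -10.0, 168.7]
tool_rot: [0.0, 0.998, -0.055, 0.001]
force: [1.5, -4.7, 5.7]
finger_gap: 9.5
```

>>> servo_tool([
  [[0.06,0.55,1.4],0],
  [[0.13,1.23,2.75],0],
  [[0.22,2.05,4.0],0],
  [[0.32,2.9,5.2],0],
  [[0.32,2.9,5.2],0],
])

```text
time_s: 14.57
eef_pos: [522.2, 18.8, 222.1]
tool_rot: [0.002, 0.999, -0.055, 0.001]
force: [-3.5, -9.6, 9.4]
finger_gap: 9.8
```

>>> servo_tool([
  [[0.11,1.05,1.1],0],
  [[0.22,2.1,2.15],0],
  [[0.35,3.3,3.1],0],
  [[0.49,4.5,3.9],0],
  [[0.63,5.8,4.6],0],
  [[0.78,7.2,5.2],0],
  [[0.93,8.6,5.7],0],
  [[1.09,10.1,6.0],0],
  [[1.25,11.5,6.2],0],
  [[1.41,13.0,6.3],0],
  [[1.41,13.0,6.3],0],
])

```text
time_s: 15.48
eef_pos: [536.9, 151.1, 285.6]
tool_rot: [-0.0, 0.999, -0.054, 0.003]
force: [2.1, 3.7, 15.0]
finger_gap: 9.4
```

>>> servo_tool([
  [[0,0,0],0],
  [[0,0,0],0],
  [[0,0,0],0],
  [[0,0,2.5],0],
  [[0,0,6],0],
  [[0,0,10],0],
  [[0,0,14],0],
  [[0,0,16],0],
  [[0,0,16],0],
], jaw=0.3)

```text
time_s: 16.23
eef_pos: [536.1, 149.5, 447.6]
tool_rot: [-0.001, 0.998, -0.055, 0.004]
force: [0.3, -0.2, -0.3]
finger_gap: 25.8
```

```bash
python3 - <<'E'
from h import *
im,d=read_camera('side'); cv2.imwrite('pics/s6.png',im[...,::-1]); W=cloud('side',d)
h=np.array([536,154,130]); yv=np.array([.108,.994,0]); xv=np.array([.994,-.108,0])
r=W-h; X=r@xv; Y=-(r@yv); Z=r[...,2]
m=(d>0)&(abs(X)<150)&(Y>-60)&(Y<180)&(Z>60)&(Z<300)&(abs(X)>60)
for z in range(60,300,20):
    k=m&(abs(Z-z-10)<10)
    if k.sum()>5: print(z+10,k.sum(),np.percentile(Y[k],[10,50,90]).round())
E
```

```text
70 220 [ 2.  6. 10.]
90 222 [10. 13. 17.]
110 231 [17. 20. 24.]
130 246 [24. 28. 31.]
150 201 [31. 35. 38.]
170 26 [39. 43. 45.]
190 245 [64. 91. 96.]
210 244 [ 95.  99. 102.]
230 230 [101. 105. 108.]
```

View pics/s6.png

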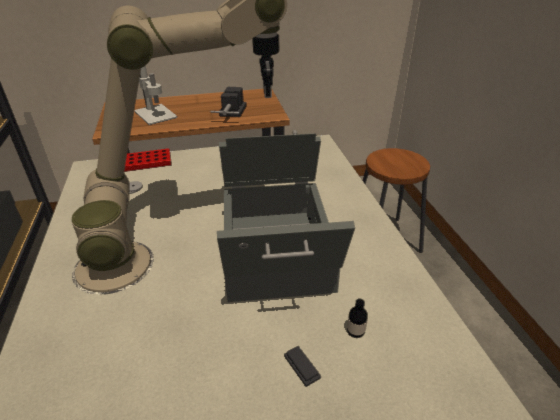

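The left leaf stands at about 70°, with its flange top at z of about 370. I'll go inside and push it to the stop.

>>> servo_tool([
  [[-0.4,-4,0],0],
  [[-0.8,-8,0],0],
  [[-1.2,-12,0],0],
  [[-1.7,-15.5,0],0],
  [[-1.7,-15.5,-4],0],
  [[-1.7,-15.5,-8],0],
  [[-1.7,-15.5,-10.8],0],
  [[-1.7,-15.5,-10.8],0],
], jaw=0)

```text
time_s: 16.95
eef_pos: [516.4, -5.2, 328.2]
tool_rot: [-0.001, 0.998, -0.055, -0.007]
force: [-0.3, -0.2, -0.4]
finger_gap: 0.1
```

>>> servo_tool([
  [[0.2,2,0],0],
  [[0.4,3.5,0],0],
  [[0.5,5,0],0],
  [[0.7,6.5,0],0],
  [[0.9,8,0],0],
  [[1.0,9.5,0],0],
  [[1.2,11,0],0],
  [[1.3,12.5,0],0],
  [[1.5,14,0],0],
  [[1.7,15.5,0],0],
  [[1.8,17,0],0],
  [[2.0,18.2,0],0],
  [[2.1,19.2,0],0],
  [[2.1,19.2,0],0],
])

```text
time_s: 18.12
eef_pos: [540.1, 187.9, 336.1]
tool_rot: [-0.0, 0.999, -0.054, 0.0]
force: [-0.5, 0.1, -0.0]
finger_gap: 0.1
```

>>> servo_tool([
  [[0.1,0.8,0],0],
  [[0.2,1.5,0],0],
  [[0.2,1.5,0],0],
])

```text
time_s: 18.37
eef_pos: [541.3, 197.4, 335.1]
tool_rot: [0.006, 0.998, -0.057, -0.002]
force: [-7.6, -25.5, 2.6]
finger_gap: -0.1
```

>>> servo_tool([
  [[0.1,0.5,0],0],
  [[0.1,1.0,0],0],
  [[0.1,1.0,0],0],
])

```text
time_s: 18.62
eef_pos: [541.3, 198.5, 335.2]
tool_rot: [0.015, 0.998, -0.063, -0.004]
force: [-19.0, -71.0, 6.5]
finger_gap: -0.1
```

The left leaf is at its stop too: 71 N with no further travel. I'll back off, rise clear and check.

>>> servo_tool([
  [[-0.2,-1.5,0],0],
  [[-0.5,-4.5,0],0],
  [[-0.9,-8,3],0],
  [[-1.2,-11,7],0],
  [[-1.2,-11,11],0],
  [[-1.2,-11,14],0],
  [[-1.2,-11,14],0],
  [[-1.2,-11,14],0],
  [[-1.2,-11,14],0],
])

```text
time_s: 19.37
eef_pos: [531.1, 101.6, 474.3]
tool_rot: [-0.0, 0.999, -0.055, -0.001]
force: [0.0, -0.4, -0.5]
finger_gap: 0.1
```

```bash
python3 - <<'E'
from h import *
im,d=read_camera('side'); cv2.imwrite('pics/s7.png',im[...,::-1]); W=cloud('side',d)
yv=np.array([.108,.994,0]); xv=np.array([.994,-.108,0])
for nm,h,s in (('passive',np.array([536,154,130]),-1),('active',np.array([492,-250,130]),1)):
    r=W-h; X=r@xv; Y=s*(r@yv); Z=r[...,2]
    m=(d>0)&(abs(X)<150)&(abs(X)>70)&(Y>-130)&(Y<60)&(Z>40)&(Z<165)
    p=np.polyfit(Z[m],Y[m],1); print(nm,m.sum(),'angle',np.pi/2-np.arctan(p[0]), 'resid',np.std(Y[m]-np.polyval(p,Z[m])))
for t in ['shelf_plate','ingot','oil_bottle']: print(t,[(world('side',q['position']).round(),round(q['p'],2)) for q in find_in('side',t)[:1]])
o=bot.get_obs(); print(o['eef_pos'],o['force'],o['time_s'])
E
```

```text
passive 1777 angle 1.9208845548131825 resid 3.2611877774219455
active 1710 angle 1.9226418604785644 resid 1.0386395184333983
shelf_plate [(array([ 481., -320.,  254.]), 0.55)]
ingot [(array([ 486., -491.,   25.]), 0.82)]
oil_bottle [(array([ 644., -419.,   66.]), 0.72)]
[530.88853853 101.72604062 474.09984994] [-0.37353181 -1.47456737  0.80341576] 19.5667
```

View pics/s7.png

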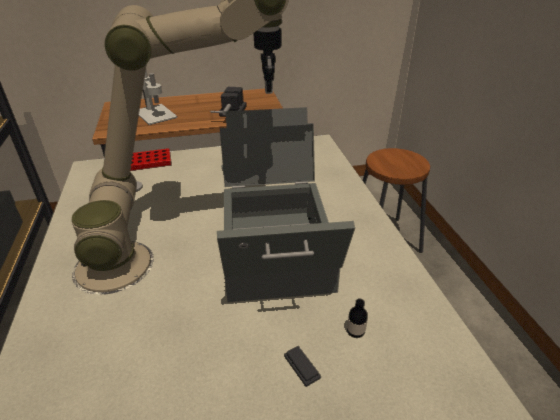

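Both leaves measure about 1.92 rad. The hand is clear and the bottle at (358, 318) and ingot at (302, 365) have not moved. Handing in.

```bash
python3 -c "
from cell import ticket
print(ticket.job_done())"
```

```text
the job is handed in; nothing more can be done
None
```

The cupboard is open and the job is handed in at about 19.6 s of the 72 s allowed. I lifted the right-hand leaf by its bar and pushed it to its stop, drew the bolt back with closed fingers, then opened the left-hand leaf the same way.

**Last checks**
- **Leaves:** both measured 1.92 rad in the side camera's depth picture, which is at their stops.
- **Bolt:** the knob had moved about 19 mm, with 31 N against its end. I measured this before opening the left leaf and did not look at it again afterwards.
- **Bystanders:** the ingot and bottle were found within about 3 mm of where they started. The shelf plate's end position is not confirmed. It was hidden behind the open leaf, and the network's answer for it was a false hit on the right-hand leaf.
- **Robot:** clear of everything, with the hand well above the leaves.

**What disagreed:** the fingertips stood about 25 mm higher than the stated tool geometry implied. The first grip therefore closed on nothing just above the right-hand bar; I worked 25 mm lower from then on.

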